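# Pack the waffle caddy

### The job

Pack the blue sugar tin and the red wafer carton into the small open bamboo caddy beside the amber jar that is already in it, so that all three stand upright in a row on the caddy's floor. It is a close fit, so line them up with the caddy; set them down rather than dropping them, and leave the other things on the shelf where they are.

Things in the scene. Friction and masses are not known exactly. Their poses are not given: they have to be found in the camera images.
- caddy: Open-topped rectangular bamboo box, loose, 0.8 kg, standing flat: outside 76 (x) x 174 (y) x 46 high, walls and floor 6 thick, so the inside is 64 (x) x 162 (y) and 40 deep. Origin: centre of its underside; z up; y along its length. The amber jar stands in it at the +y end; the rest of its length (about 101 to 105 mm) is empty and takes the tin and the carton one behind the other along y, in either order.
- amber_jar: Closed round amber jar with brass cap, 0.25 kg, diameter 56, 92 high, standing upright in the caddy within a few mm of its +y end wall, loose. Origin: centre of its underside; z up.
- sugar_tin: Closed square tin, navy blue with steel lid and white label, 50 (x) x 50 (y) x 100 high, about 0.2 kg, standing upright on the work surface. Origin: centre of its underside; z up, x and y along its sides. When packed, two of its sides lie along the caddy's x (any quarter turn). Tin and carton stand well above the caddy's rim when packed, so they can be gripped by their upper half with the fingers closing across the caddy (along its x).
- wafer_carton: Closed rigid red carton with a white band, 52 (x) x 38 (y) x 110 high, about 0.15 kg, standing upright on the work surface. Origin: centre of its underside; z up, x along its wider side (52), y along its narrower side (38). When packed its x should lie along the caddy's x (either way round).
- glass_jar: Bystander: empty open clear-glass storage jar, diameter 76, 110 high, upright. Origin: centre of its underside.
- brush: Bystander: pastry brush with pink silicone head and wooden handle, about 207 long along its x (from -107 to +100, head at +x), 32 wide, 14 high, lying flat. Origin: on its underside, on the centre line.
- plates: Bystander: stack of three round bamboo plates, diameter 176, 27 high in all. Origin: centre of the underside.
- mug: Bystander: white mug, diameter 80, 90 high, handle on its +y side. Origin: centre of its underside.
- salt_bowl: Bystander: blue bowl, diameter 100, 45 high. Origin: centre of its underside. Not listed, because well away from the work: on the far right of the shelf a fixed closed waffle iron, 109 high, with a round steel tray on a swing arm about 270 above the surface.

How it is judged (in metres and radians):
At the end, for the whole second after the job is handed in: Blue tin, red carton and amber jar all stand inside the caddy, on its floor (undersides within about 5 mm of it) and within 0.12 rad of upright, at rest; the caddy stands flat on the work surface (z of sugar_tin in the frame of caddy between 0.003 and 0.011 m and x of sugar_tin in the frame of caddy between -0.012 and 0.012 m and y of sugar_tin in the frame of caddy between -0.06 and 0.06 m and angle between each of sugar_tin, wafer_carton, amber_jar's own z axis and vertical below 0.12 rad and linear speed of each of sugar_tin, wafer_carton, amber_jar, caddy below 0.02 m/s and z of wafer_carton in the frame of caddy between 0.003 and 0.011 m and x of wafer_carton in the frame of caddy between -0.018 and 0.018 m and y of wafer_carton in the frame of caddy between -0.066 and 0.066 m and z of amber_jar in the frame of caddy between 0.003 and 0.011 m and x of amber_jar in the frame of caddy between -0.009 and 0.009 m and y of amber_jar in the frame of caddy between -0.058 and 0.058 m and angle between caddy's own z axis and vertical below 0.05 rad and height (world z) of caddy below 0.006 m); the robot touches nothing.
It fails at once if the blue tin is dropped (moves faster than 0.6 m/s while the fingers do not touch it) (linear speed of sugar_tin above 0.6 m/s and contact force between sugar_tin and the fingers below 0.05 N).
It fails at once if the red carton is dropped (moves faster than 0.6 m/s while the fingers do not touch it) (linear speed of wafer_carton above 0.6 m/s and contact force between wafer_carton and the fingers below 0.05 N).
It fails at once if the glass jar, brush, plates, mug or salt bowl is moved more than 40 mm or tipped (distance of any of glass_jar, brush, plates, mug, salt_bowl from where it was at the start of the episode above 0.04 m or angle between any of glass_jar, brush, plates, mug, salt_bowl's own z axis and vertical above 0.5 rad).
It also fails if it takes over 58 s, if anything falls off the work surface, if the arm or the gripper's body presses on something with over 40 N, if the wrist force passes 120 N, or if a joint passes its speed limit or range.

### The arm

A 6-joint arm with a two-finger parallel gripper is mounted at the origin on the work surface. World frame = base frame: x ahead of the robot, y to its left, z up, the work surface at z = 0. Lengths are in m, angles in degrees, forces in N, time in s.
With the tool pointing down it reaches from about 0.325 to 0.85 m from the base axis. Payload 15.5 kg.
Tool frame: the origin (TCP) lies midway between the tips of the shut fingers; the grasp point (between the pads) lies 19 mm behind it; y points along the fingers, x is the direction in which the jaws open and shut, and the axes are right-handed (so a half turn about y gives the same grasp; the last joint's range is limited). The gripper opens to 91 mm and grips with 3 to 60 N. Pads are 32 mm wide; open, the fingers measure 118 mm over their backs; the gripper's body (76 mm by 178 mm) begins 60 mm behind the grasp point.
Start: joints at [-79.154, 28.281, 77.091, -0, 74.628, -5.472], TCP at [0.176, -0.6, 0.214] pointing down, gripper open.
Joint ranges: [-166.48, 166.48], [-47.26, 123.95], [12.59, 153.08], [-70.14, 250.14], [6.76, 159.57], [-176.63, 176.63]. Speed limits (degrees/s): [108.29, 108.29, 147.25, 172.46, 172.46, 172.46].

### API

Orientations are given as a 3x3 rotation matrix whose columns are the frame's x, y, z axes.
In Python, from bench import ctrl gives the robot as it stands. The module is installed in compiled form; this text tells all that it offers. Calls block until the motion is done:
- ctrl.goto(position, orientation): joint-space move of the TCP to a pose.
- ctrl.move_l(position, vel=0.15, ori=None, contact_N=None): straight line of the TCP; ori=None keeps the orientation; vel is the mean speed in m/s. With contact_N (N) it stops when the force on the tool has changed by that much, and returns True; else False.
- ctrl.movej(angles): joint-space move.
- ctrl.command_gripper(opening): opening from 0.0 (shut) to 1.0 (fully open); the grip force is fixed at half the most; returns when the fingers have stopped.
- ctrl.sleep(seconds).
- ctrl.ik(position, orientation): joint angles nearest the present ones, or None.
- ctrl.read_camera(name): name is "side" or "top"; returns the picture (384x512x3 uint8, blue, green, red); there is no depth.
- ctrl.camera_params(name): a dict with "fx", "fy", "cx", "cy" (pixels), "pose" (4x4, takes a point from camera to world coordinates). Camera axes: x right, y up, looking along -z (the intrinsics and any distortion apply to the point x, -y, -z); pixel columns grow to the right and rows downward; lengths in m; the calibration is good to about 2 mm. A picture is of the moment at which its call begins. camera_params takes no time and is no camera call.
A pose or a line that the arm cannot do raises ctrl.MotionError and nothing moves.
- ctrl.sign_off(): hands the job in, once; it reports no verdict.
Readings, each from a call of its own:
- ctrl.current_t(): time.
- ctrl.current_q(): joint angles.
- ctrl.current_dq(): joint speeds.
- ctrl.current_effort(): joint torques, N m.
- ctrl.current_tool_pos(): TCP position.
- ctrl.current_eef_rot(): TCP orientation.
- ctrl.current_contact_force(): force on the tool from outside, world axes, zero at the start.
- ctrl.current_wrist_torque(): the same for the moment, N m.
- ctrl.current_grip_width(): opening from 0.0 (shut) to 1.0 (fully open).
Only numpy, scipy, OpenCV 4.12 (cv2) and the standard library are available. Lean on these libraries where they do the work, as an engineer would, in place of code of your own. Each camera call takes 0.05 s, during which the arm holds its last target.

## Working session

There is one attempt and no reset: what is moved stays moved. The work goes in short steps, each a Python script; the robot and the scene stay as the last script left them, time stands still between calls to the robot, and variables do not carry over. Pictures are saved under pics/ and viewed, and the job is handed in when it is done.

```bash
mkdir -p pics; python3 - <<'E'
from bench import ctrl
import cv2,numpy as np
np.set_printoptions(precision=4,suppress=True)
for n in("top","side"):
    cv2.imwrite(f"pics/{n}0.png",ctrl.read_camera(n)); print(n,ctrl.camera_params(n))
print(ctrl.current_t(),ctrl.current_eef_rot(),ctrl.current_tool_pos())
E
```

```text
top {'fx': 407.93051927008804, 'fy': 407.93051927008804, 'cx': 257.27316529848974, 'cy': 191.2664014184455, 'pose': array([[ 0.1813,  0.9595, -0.2156,  0.2997],
       [-0.9834,  0.1779, -0.0352,  0.1343],
       [ 0.0045,  0.2184,  0.9758,  1.0404],
       [ 0.    ,  0.    ,  0.    ,  1.    ]])}
side {'fx': 437.08145804813813, 'fy': 437.08145804813813, 'cx': 260.0423916739943, 'cy': 197.07486915496352, 'pose': array([[-0.9959,  0.0574, -0.0697,  0.431 ],
       [-0.0903, -0.631 ,  0.7705,  1.1385],
       [ 0.0002,  0.7737,  0.6336,  0.8593],
       [ 0.    ,  0.    ,  0.    ,  1.    ]])}
0.1 [[ 0.281  -0.0002  0.9597]
 [-0.9597  0.0011  0.281 ]
 [-0.0011 -1.      0.0001]] [ 0.1756 -0.5995  0.2134]
```

View pics/top0.png

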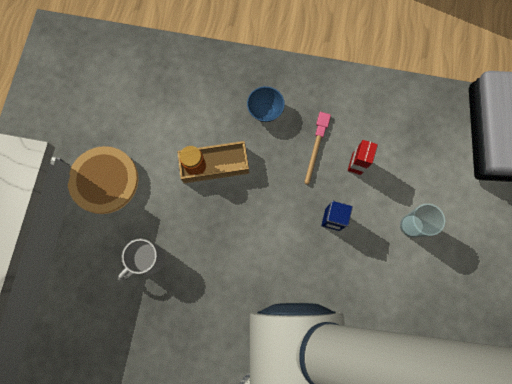

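View pics/side0.png

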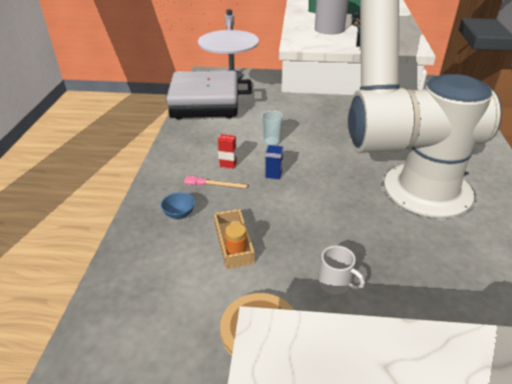

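```bash
python3 - <<'E'
import cv2,numpy as np
t=cv2.imread("pics/top0.png")
def crop(im,x,y,w,h,s):
    return cv2.resize(im[y:y+h,x:x+w],None,fx=s,fy=s,interpolation=cv2.INTER_CUBIC)
a=crop(t,170,130,90,60,8);cv2.imwrite("pics/c_caddy.png",a)
b=np.hstack([crop(t,310,190,60,60,6),crop(t,335,130,60,60,6)]);cv2.imwrite("pics/c_boxes.png",b)
s=cv2.imread("pics/side0.png")
b=np.hstack([crop(s,205,200,60,75,6),crop(s,205,125,85,75,5)[:450] if 0 else cv2.resize(s[125:200,205:295],(400,450))]);cv2.imwrite("pics/c_side.png",b)
E
```

```text
(no output)
```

View pics/c_caddy.png

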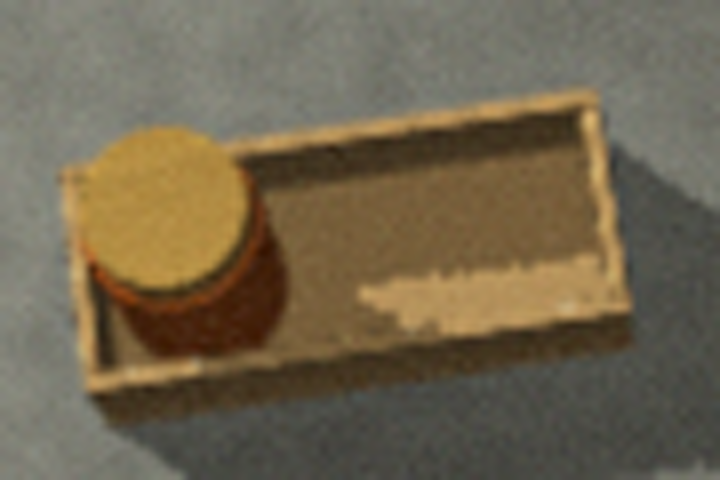

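View pics/c_boxes.png

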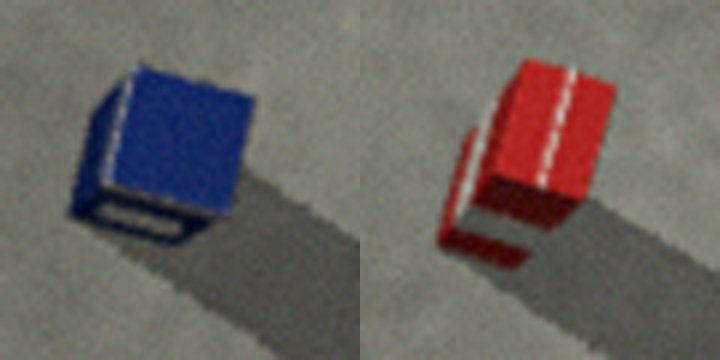

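View pics/c_side.png

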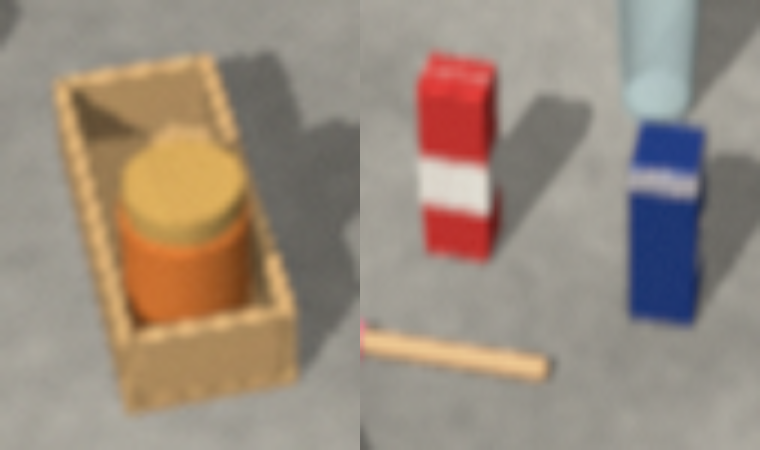

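```bash
cat >h.py <<'E'
import numpy as np,cv2
from scipy.optimize import least_squares,minimize
from bench import ctrl
np.set_printoptions(precision=4,suppress=True)
P={n:ctrl.camera_params(n) for n in("top","side")}
def proj(n,X):
    p=P[n];T=np.linalg.inv(p["pose"]);c=np.atleast_2d(X)@T[:3,:3].T+T[:3,3]
    return np.c_[p["fx"]*c[:,0]/-c[:,2]+p["cx"],p["fy"]*-c[:,1]/-c[:,2]+p["cy"]]
def box(x,y,a,L,W,H,z=0):
    # order: bottom 4, top 4: (-,-),(+,-),(+,+),(-,+)
    s=np.array([[-1,-1],[1,-1],[1,1],[-1,1]])*[L/2,W/2]
    R=np.array([[np.cos(a),-np.sin(a)],[np.sin(a),np.cos(a)]])
    q=s@R.T+[x,y]
    return np.r_[np.c_[q,np.full(4,z)],np.c_[q,np.full(4,z+H)]]
def mask(im,col):
    b,g,r=[im[...,i].astype(int) for i in range(3)]
    if col=="red": return ((r>1.8*g)&(r>1.8*b)&(r>60))
    return (b>1.6*r)&(b>1.35*g)&(b>50)
def sil(n,pts,off,sz,S=8):
    uv=(proj(n,pts)-off+0.5)*S-0.5
    m=np.zeros((sz[1]*S,sz[0]*S),np.uint8)
    cv2.fillConvexPoly(m,cv2.convexHull(np.round(uv*16).astype(np.int32)),255,shift=4)
    return cv2.resize(m,sz,interpolation=cv2.INTER_AREA)/255.
def fitbox(masks,x0,dims,z=0):
    # masks: {cam:(mask float crop, off)}
    def cost(v):
        return sum(np.sum((sil(n,box(v[0],v[1],v[2],*dims,z=z),o,(m.shape[1],m.shape[0]))-m)**2) for n,(m,o) in masks.items())
    best=None
    for d in np.radians(range(0,180,15)):
        s=np.array([x0[0],x0[1],d]);sim=np.array([s,s+[.01,0,0],s+[0,.01,0],s+[0,0,.15]])
        r=minimize(cost,s,method="Nelder-Mead",options=dict(initial_simplex=sim,xatol=1e-4,fatol=1e-2))
        if best is None or r.fun<best.fun:best=r
    return best
def hullmask(im,col,off,sz):
    m=mask(im,col)[off[1]:off[1]+sz[1],off[0]:off[0]+sz[0]].astype(np.uint8)
    k,l,st,_=cv2.connectedComponentsWithStats(m)
    keep=np.zeros_like(m)
    for i in range(1,k):
        if st[i,4]>=8: keep[l==i]=1
    pts=np.argwhere(keep)[:,::-1].astype(np.int32)
    h=cv2.convexHull(pts.reshape(-1,1,2));o=np.zeros_like(m);cv2.fillConvexPoly(o,h,1)
    return o.astype(float)
def pix2w(n,u,v,z):
    p=P[n];d=p["pose"][:3,:3]@np.array([(u-p["cx"])/p["fx"],-(v-p["cy"])/p["fy"],-1]);o=p["pose"][:3,3]
    return o+d*(z-o[2])/d[2]
E
cat >m.py <<'E'
from h import *
t=cv2.imread("pics/top0.png");s=cv2.imread("pics/side0.png")
ov={"top":t.copy(),"side":s.copy()}
for nm,col,dims,to,so in(("tin","blue",(.05,.05,.1),(315,195),(258,140)),("carton","red",(.052,.038,.11),(340,132),(208,128))):
    M={"top":(hullmask(t,col,to,(45,45)),to),"side":(hullmask(s,col,so,(40,45)),so)}
    x0=pix2w("top",to[0]+22,to[1]+22,.06)[:2]
    for ks in(("top",),("side",),("top","side")):
        r=fitbox({k:M[k] for k in ks},x0,dims); print(nm,ks,r.x[:2],np.degrees(r.x[2]),r.fun)
    for n in ov:
        pr=proj(n,box(*r.x,*dims)); 
        for q in pr: print("",n,q) if 0 else None
# caddy
def cr(p,o,S): return (np.array(p,float)+.5)/S-.5+o
obs=[("top",cr(p,(170,130),8),i) for p,i in (((62,175),7),((592,92),0),((632,308),0),((90,388),0),((110,425),0),((632,345),0))]
# corners in order -x-y,+x-y,+x+y,-x+y ; idx bottom 0-3, top 4-7. world x up in image(top), y left -> caddy yaw~0
obs=[("top",cr(p,(170,130),8),i) for p,i in (((62,175),6),((592,92),5),((632,308),4),((90,388),7),((110,425),3),((632,345),0))]
obs2=[("side",cr(p,(205,200),6),i) for p,i in (((55,82),5),((212,55),4),((297,290),7),((122,345),6),((130,410),2),((297,378),3))]
for O in(obs,obs2,obs+obs2):
    f=lambda v:np.concatenate([proj(n,box(*v,.076,.174,.046)[i])[0]-p for n,p,i in O])
    r=least_squares(f,[.5,.2,0]);print("caddy",r.x[:2],np.degrees(r.x[2]),"rms",np.sqrt(np.mean(r.fun**2)));print(r.fun.reshape(-1,2).T)
E
python3 m.py
```

```text
tin ('top',) [ 0.4947 -0.0308] -5.955026587076246 106.75623221837753
tin ('side',) [ 0.4925 -0.0275] 2.1644500737912806 35.65285659361784
tin ('top', 'side') [ 0.493  -0.0307] 0.9160980508490472 154.21574778931182
carton ('top',) [ 0.6511 -0.0723] -9.218456427343972 17.77430219146482
carton ('side',) [ 0.6521 -0.0707] 2.9946573259563025 20.909034986543638
carton ('top', 'side') [ 0.6515 -0.0727] 173.5597492311306 62.9275355632449
caddy [0.5806 0.2971] 19.615849930029533 rms 0.5898840741875837
[[-0.5845  0.5388  0.1192 -0.5473  0.104   0.3984]
 [-1.0784 -0.9037  0.2369  0.787   0.5137  0.3759]]
caddy [0.5807 0.2964] 19.94475437118061 rms 0.9896754607265401
[[-0.6    -0.4478  0.3418  0.2845 -0.1553  0.4805]
 [-1.2486 -1.2247  2.5439 -1.0337  0.3647  0.091 ]]
caddy [0.5806 0.2969] 19.766423275125472 rms 0.8220762077930461
[[-0.5273  0.5729  0.2317 -0.4099  0.2359  0.5061 -0.4995 -0.3254  0.2784
   0.1883 -0.2488  0.4187]
 [-0.9556 -0.9492  0.1779  0.9014  0.6235  0.3192 -1.177  -1.1025  2.7354
  -0.904   0.4947  0.2832]]
```

```bash
cat >m2.py <<'E'
from h import *
def cr(p,o,S): return (np.array(p,float)+.5)/S-.5+o
t=cv2.imread("pics/top0.png");s=cv2.imread("pics/side0.png")
T=[("top",cr(p,(310,190),6),i) for p,i in (((137,65),6),((257,97),5),((225,217),4),((98,187),7),((70,215),3),((185,245),0))]
C=[("top",cr(p,(335,130),6),i) for p,i in (((165,60),6),((257,87),5),((225,200),4),((128,178),7),((78,245),3),((162,270),0))]
res={}
for nm,O,d in(("tin",T,(.05,.05,.1)),("carton",C,(.052,.038,.11))):
    f=lambda v:np.concatenate([proj(n,box(*v,*d)[i])[0]-p for n,p,i in O])
    r=least_squares(f,[.55,-.05,0]);res[nm]=(r.x,d);print(nm,r.x[:2],np.degrees(r.x[2]),"rms",np.sqrt(np.mean(r.fun**2)));print(r.fun.reshape(-1,2).T)
res["caddy"]=(np.array([.5806,.2969,np.radians(19.77)]),(.076,.174,.046))
def draw(im,n,off,sz,S):
    c=cv2.resize(im[off[1]:off[1]+sz[1],off[0]:off[0]+sz[0]],None,fx=S,fy=S,interpolation=cv2.INTER_NEAREST)
    for v,d in res.values():
        q=((proj(n,box(*v,*d))-off+.5)*S-.5).round().astype(int)
        for a,b in [(0,1),(1,2),(2,3),(3,0),(4,5),(5,6),(6,7),(7,4),(0,4),(1,5),(2,6),(3,7)]:
            cv2.line(c,tuple(map(int,q[a])),tuple(map(int,q[b])),(0,255,0),1)
    return c
a=np.hstack([draw(t,"top",(312,195),(50,50),7),draw(t,"top",(340,130),(50,50),7)])
b=np.hstack([draw(s,"side",(253,138),(50,50),7)[:,:350],draw(s,"side",(203,125),(50,50),7)])
cv2.imwrite("pics/ov1.png",a);cv2.imwrite("pics/ov2.png",b)
a=np.hstack([draw(t,"top",(172,130),(80,70),5),draw(s,"side",(200,200),(70,70),5)]);cv2.imwrite("pics/ov3.png",a)
E
python3 m2.py
```

```text
tin [ 0.492  -0.0309] -4.953435555384361 rms 0.7059006682818845
[[-0.5092  0.2433  0.9226  1.1185 -0.8943 -1.067 ]
 [-0.5294 -0.2971  0.1274 -0.5581  0.59    0.7591]]
carton [ 0.6501 -0.0729] -6.506473258261839 rms 0.6001717623068866
[[ 0.0172  0.0487  0.3584  0.9991 -0.7678 -0.8106]
 [-0.5454 -0.6526  0.3916 -0.4302  0.7132  0.6134]]
```

View pics/ov1.png

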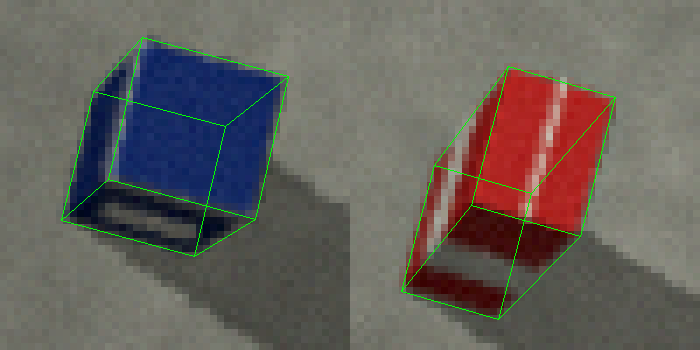

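View pics/ov2.png

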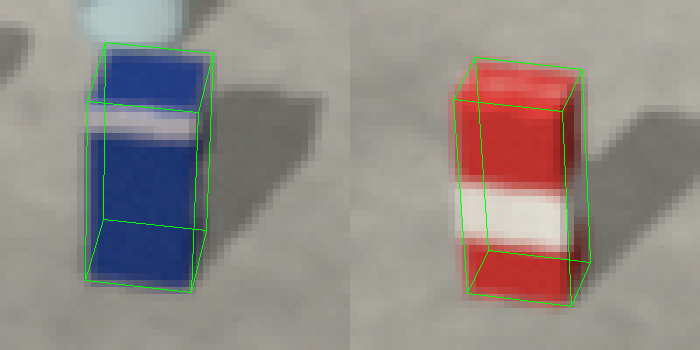

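View pics/ov3.png

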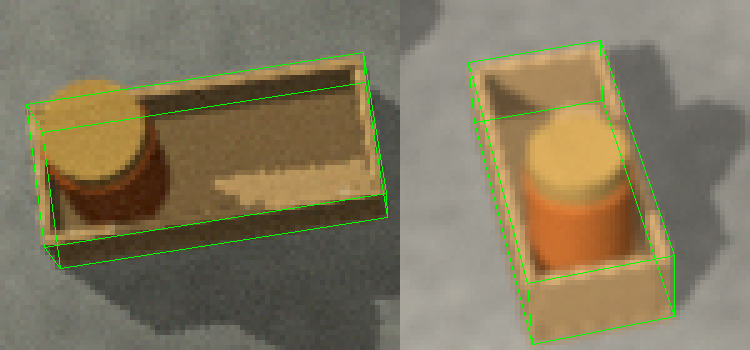

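```bash
cat >>h.py <<'E'
CAD=np.array([.5806,.2969]);CA=np.radians(19.77)
def c2w(x,y): 
    c,s=np.cos(CA),np.sin(CA);return CAD+[c*x-s*y,s*x+c*y]
def w2c(p):
    c,s=np.cos(CA),np.sin(CA);d=np.asarray(p)[:2]-CAD;return np.array([c*d[0]+s*d[1],-s*d[0]+c*d[1]])
def ori(deg,flip=False):
    a=np.radians(deg)+(np.pi if flip else 0);c,s=np.cos(a),np.sin(a)
    return np.array([[c,0,-s],[s,0,c],[0,-1,0]])
E
python3 - <<'E'
from h import *
print("jar top",w2c(pix2w("top",190.2,155.8,.098)), "side",w2c(pix2w("side",205+183.5/6-.5,200+183/6-.5,.098)))
for nm,p,d in(("carton",(.6508,-.0725),-6.5),("tin",(.4925,-.0305),-3),("place",c2w(0,-.058),19.77)):
  for f in(0,1):
    print(nm,f,[ctrl.ik([*p,z],ori(d,f)) for z in(.055,.2)])
print(ctrl.current_q())
E
```

```text
jar top [0.0007 0.0491] side [0.0033 0.0538]
carton 0 [array([-11.5787,  40.4954,  81.3078,  -0.    ,  58.1967,  -5.0787]), array([-11.5787,  31.4293,  73.538 ,  -0.    ,  75.0327,  -5.0787])]
carton 1 [array([-11.5787,  40.4954,  81.3078,  -0.    ,  58.1967, 174.9213]), array([-11.5787,  31.4293,  73.538 ,   0.    ,  75.0327, 174.9213])]
tin 0 [array([-10.4811,  31.2227, 105.0561,  -0.    ,  43.7212,  -7.4811]), array([-10.4811,  18.6894,  96.303 ,  -0.    ,  65.0076,  -7.4811])]
tin 1 [array([-10.4811,  31.2227, 105.0561,  -0.    ,  43.7212, 172.5189]), array([-10.4811,  18.6894,  96.303 ,  -0.    ,  65.0076, 172.5189])]
place 0 [array([16.7017, 40.0147, 82.4943, -0.    , 57.491 , -3.0683]), array([16.7017, 30.8148, 74.7102, -0.    , 74.475 , -3.0683])]
place 1 [None, None]
[-79.1523  28.3111  77.1229  -0.0009  74.6277  -5.4724]
```

```bash
python3 - <<'E'
from h import *
p=(.6508,-.0725);R=ori(-6.5)
ctrl.command_gripper(1.0)
ctrl.goto([*p,.20],R);print(ctrl.current_t(),ctrl.current_tool_pos())
ctrl.move_l([*p,.060],vel=.15);print(ctrl.current_t(),ctrl.current_contact_force())
ctrl.command_gripper(0.0);print("grip",ctrl.current_grip_width()*91,ctrl.current_t())
cv2.imwrite("pics/s1.png",ctrl.read_camera("side"))
ctrl.move_l([*p,.20],vel=.15)
print("grip",ctrl.current_grip_width()*91,ctrl.current_t())
pl=c2w(0,-.0575)
ctrl.goto([*pl,.175],ori(np.degrees(CA)))
print(ctrl.current_t(),ctrl.current_tool_pos(),ctrl.current_contact_force())
for n in("top","side"):cv2.imwrite(f"pics/{n}2.png",ctrl.read_camera(n))
E
python3 - <<'E'
import cv2,numpy as np
t=cv2.imread("pics/top2.png");s=cv2.imread("pics/side2.png")
cv2.imwrite("pics/c2.png",np.hstack([cv2.resize(t[100:220,160:280],(400,400)),cv2.resize(s[170:290,180:300],(400,400))]))
E
```

```text
2.8333 [ 0.6507 -0.0734  0.2   ]
3.9167 [0.1977 0.3779 0.6628]
grip 51.67274730498001 4.6
grip 51.79505151071121 5.7333
6.95 [0.6006 0.2417 0.175 ] [ 0.3255  0.0872 -2.7218]
```

View pics/c2.png

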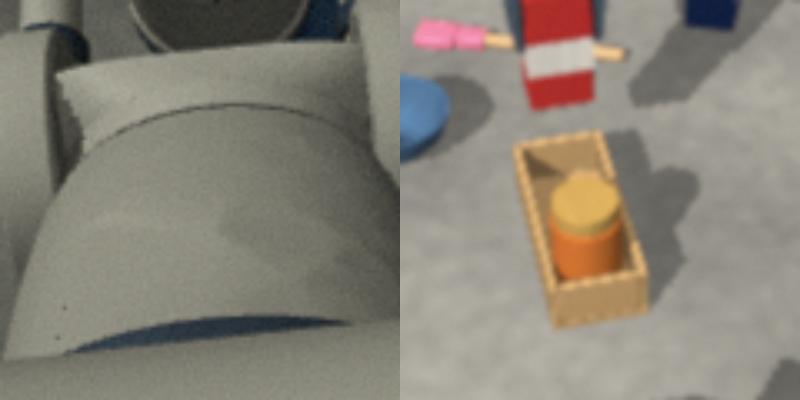

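View pics/side2.png

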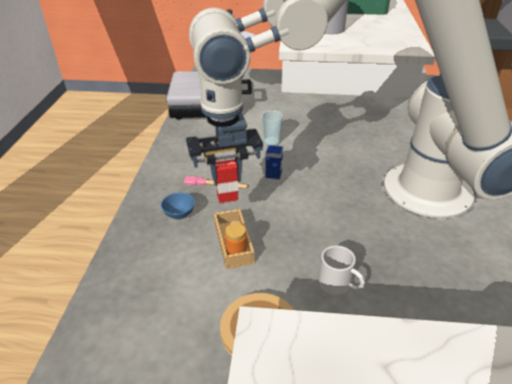

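```bash
cat >m3.py <<'E'
from h import *
import sys
f,off,x,y,a,z,d=sys.argv[1],eval(sys.argv[2]),*map(float,sys.argv[3:7]),eval(sys.argv[7])
s=cv2.imread(f);S=12
c=cv2.resize(s[off[1]:off[1]+50,off[0]:off[0]+50],None,fx=S,fy=S,interpolation=cv2.INTER_NEAREST)
q=((proj("side",box(x,y,np.radians(a),*d,z=z))-off+.5)*S-.5).round().astype(int)
for i,j in [(0,1),(1,2),(2,3),(3,0),(4,5),(5,6),(6,7),(7,4),(0,4),(1,5),(2,6),(3,7)]:
    cv2.line(c,tuple(map(int,q[i])),tuple(map(int,q[j])),(0,255,0),1)
cv2.imwrite(sys.argv[8],c)
E
python3 m3.py pics/side2.png "(205,155)" .6006 .2417 19.77 .115 "(.052,.038,.11)" pics/ov4.png
```

```text
(no output)
```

View pics/ov4.png

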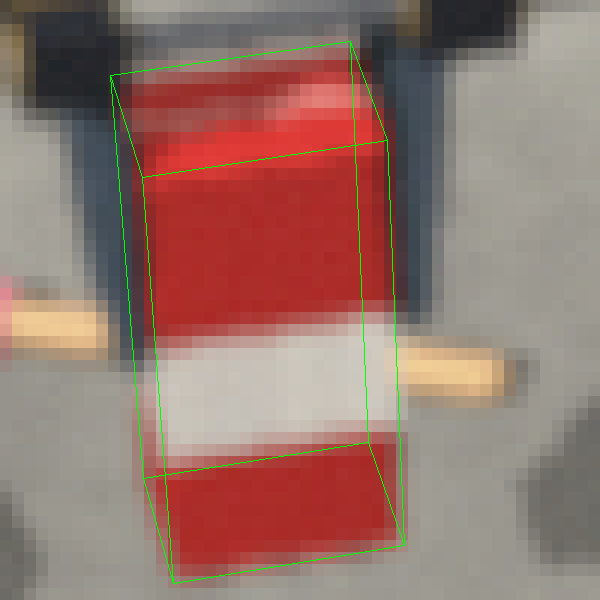

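```bash
python3 - <<'E'
from h import *
pl=c2w(0,-.0567)
ctrl.move_l([*pl,.175],vel=.05)
print(ctrl.move_l([*pl,.080],vel=.08,contact_N=6),ctrl.current_tool_pos(),ctrl.current_contact_force())
print(ctrl.move_l([*pl,.063],vel=.02,contact_N=5),ctrl.current_tool_pos(),ctrl.current_contact_force(),ctrl.current_t())
cv2.imwrite("pics/side3.png",ctrl.read_camera("side"))
E
python3 m3.py pics/side3.png "(205,185)" 0 0 0 0 "(.052,.038,.11)" pics/ov5.png
```

```text
False [0.6001 0.2436 0.0806] [-0.2536 -0.5221 -1.4176]
True [0.5997 0.2435 0.0658] [-0.5502 -0.765   5.8619] 9.3083
```

View pics/ov5.png

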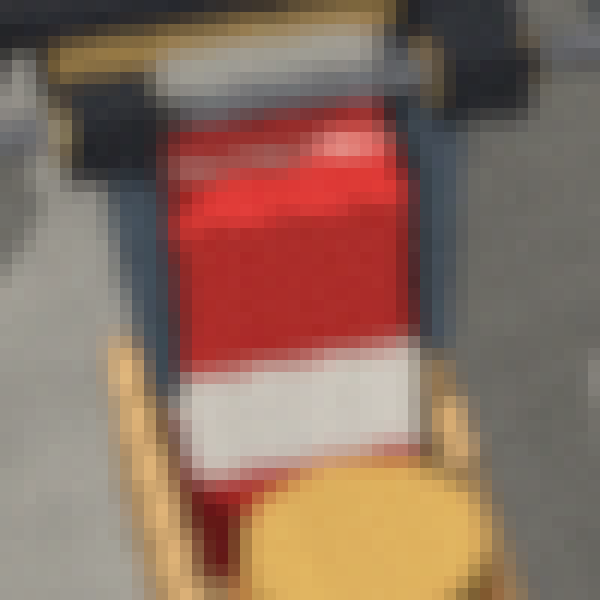

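```bash
python3 - <<'E'
from h import *
ctrl.command_gripper(1.0)
p=ctrl.current_tool_pos();ctrl.move_l([p[0],p[1],.21],vel=.15)
q=(.4925,-.0305)
ctrl.goto([*q,.2],ori(-3));print(ctrl.current_t(),ctrl.current_tool_pos())
for n in("top","side"):cv2.imwrite(f"pics/{n}4.png",ctrl.read_camera(n))
t=cv2.imread("pics/top4.png");s=cv2.imread("pics/side4.png")
cv2.imwrite("pics/c4.png",np.hstack([cv2.resize(t[125:195,170:260],(450,350)),cv2.resize(s[190:275,200:270],(288,350))]))
E
```

```text
12.3583 [ 0.4932 -0.0299  0.2   ]
```

View pics/c4.png

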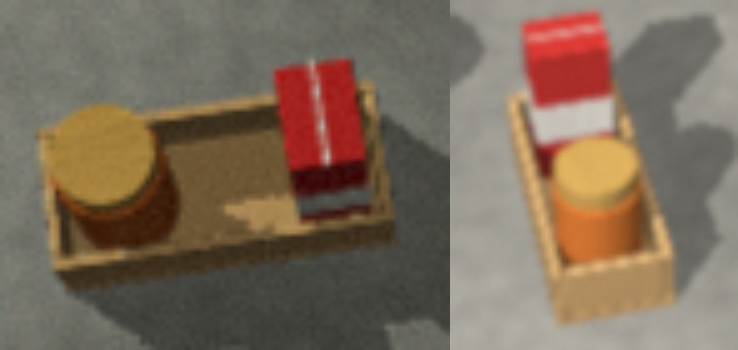

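View pics/top4.png

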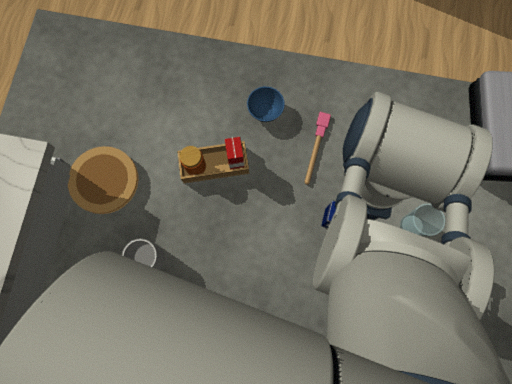

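View pics/side4.png

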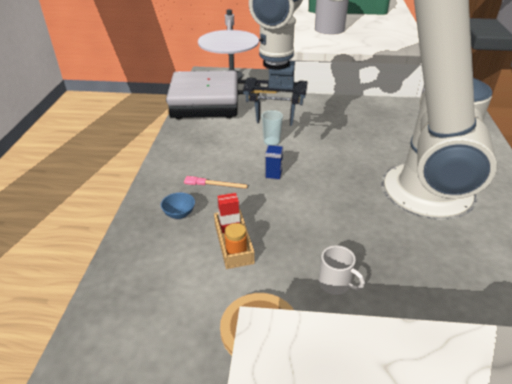

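```bash
cat >m4.py <<'E'
from h import *
def cr(p): return (np.array(p,float)+.5)/5-.5+(170,125)
K=[(cr(p),i) for p,i in(((40,135),6),((373,82),5),((393,208),4),((57,258),7),((70,290),3),((394,240),0))]
f=lambda v:np.concatenate([proj("top",box(*v,.076,.174,.046)[i])[0]-p for p,i in K])
r=least_squares(f,[.58,.3,.3]);print("caddy",r.x[:2],np.degrees(r.x[2]),w2c(r.x))
C=[(cr(p),i) for p,i in(((275,70),6),((353,60),5),((369,163),4),((293,177),7))]
f=lambda v:np.concatenate([proj("top",box(*v,.052,.038,.11,z=.006)[i])[0]-p for p,i in C])
r=least_squares(f,[.58,.25,.3]);print("carton",w2c(r.x),np.degrees(r.x[2]),r.fun.reshape(-1,2).T)
print("jar",w2c(pix2w("top",*cr((104,153)),.098)))
E
python3 m4.py
python3 m3.py pics/side4.png "(205,190)" 0.6 0.2436 19.77 .006 "(.052,.038,.11)" pics/ov6.png
```

```text
caddy [0.5824 0.2971] 19.602995357256226 [ 0.0017 -0.0004]
carton [-0.003  -0.0583] 19.89812554494546 [[-0.0185  0.0941  0.3076 -0.3817]
 [ 0.4466 -0.001  -0.0738 -0.3653]]
jar [0.0021 0.0484]
```

View pics/ov6.png

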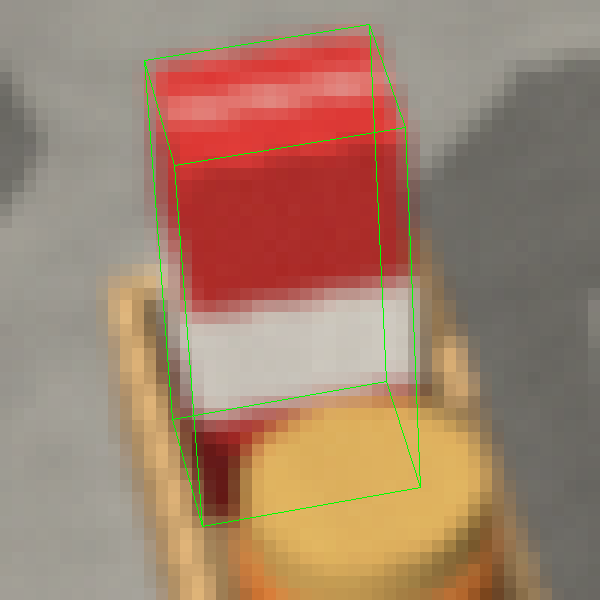

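```bash
python3 - <<'E'
from h import *
q=(.4925,-.0307)
ctrl.move_l([*q,.057],vel=.15)
ctrl.command_gripper(0.0);print("grip",ctrl.current_grip_width()*91,ctrl.current_t())
ctrl.move_l([*q,.22],vel=.15)
pl=c2w(0,-.0085)
ctrl.goto([*pl,.20],ori(np.degrees(CA)))
print(ctrl.current_t(),ctrl.current_tool_pos(),ctrl.current_grip_width()*91)
cv2.imwrite("pics/side5.png",ctrl.read_camera("side"))
p=ctrl.current_tool_pos()
import subprocess
subprocess.run(["python3","m3.py","pics/side5.png","(205,160)",str(p[0]),str(p[1]),"19.77",str(p[2]-.057),"(.05,.05,.1)","pics/ov7.png"])
E
```

```text
grip 50.032334026001166 14.2583
16.75 [0.5836 0.2876 0.2   ] 50.19466421247777
```

View pics/ov7.png

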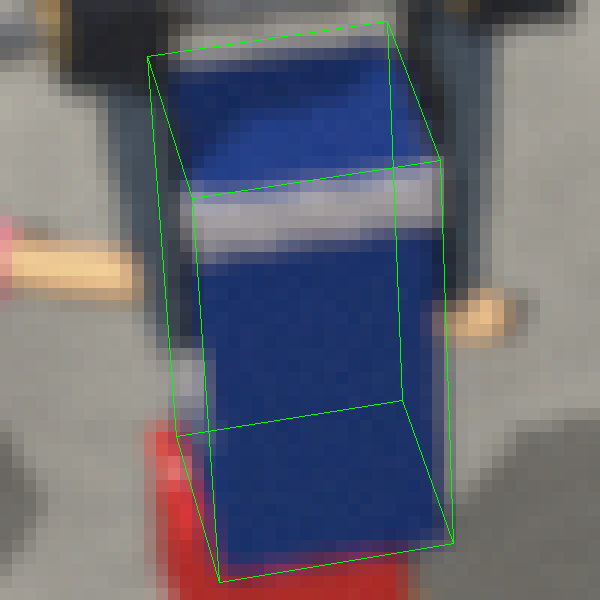

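```bash
python3 - <<'E'
from h import *
pl=c2w(0,-.0075)
ctrl.move_l([*pl,.19],vel=.05)
c=ctrl.move_l([*pl,.078],vel=.06,contact_N=6);print(c,ctrl.current_tool_pos(),ctrl.current_contact_force())
if not c: print(ctrl.move_l([*pl,.060],vel=.02,contact_N=5),ctrl.current_tool_pos(),ctrl.current_contact_force(),ctrl.current_t())
cv2.imwrite("pics/side6.png",ctrl.read_camera("side"))
E
python3 m3.py pics/side6.png "(205,200)" 0 0 0 0 "(.05,.05,.1)" pics/ov8.png
```

```text
False [0.5833 0.2899 0.0783] [-0.5237 -0.5186 -1.5044]
True [0.5831 0.2898 0.0629] [0.1117 0.022  4.9628] 19.875
```

View pics/ov8.png

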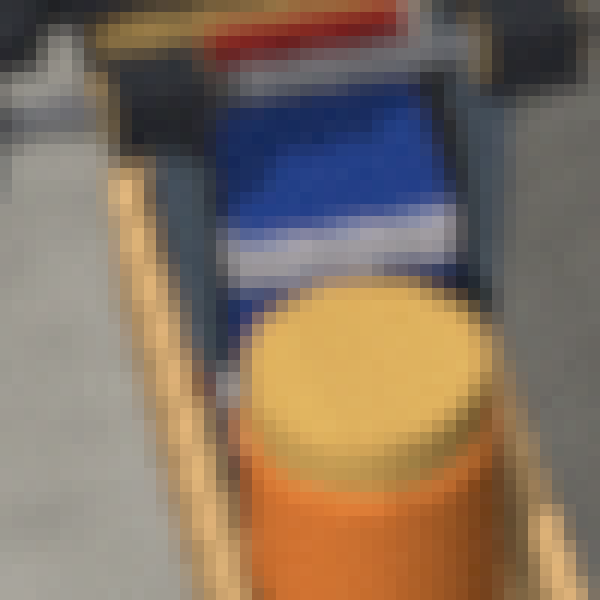

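```bash
python3 - <<'E'
from h import *
ctrl.command_gripper(1.0)
p=ctrl.current_tool_pos();ctrl.move_l([p[0],p[1],.22],vel=.15)
ctrl.goto([.4932,-.0299,.22],ori(-3));ctrl.sleep(.3);print(ctrl.current_t(),ctrl.current_contact_force())
for n in("top","side"):cv2.imwrite(f"pics/{n}7.png",ctrl.read_camera(n))
t=cv2.imread("pics/top7.png");s=cv2.imread("pics/side7.png")
cv2.imwrite("pics/c7.png",np.hstack([cv2.resize(t[125:195,170:260],(450,350)),cv2.resize(s[190:275,200:270],(288,350))]))
cv2.imwrite("pics/all7.png",np.hstack([cv2.resize(t,(400,300)),cv2.resize(s,(400,300))]))
E
```

```text
23.4583 [ 0.4768  0.7141 -0.1638]
```

View pics/c7.png

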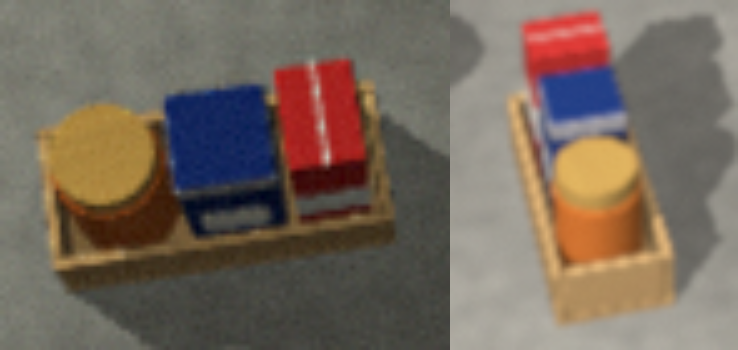

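View pics/all7.png

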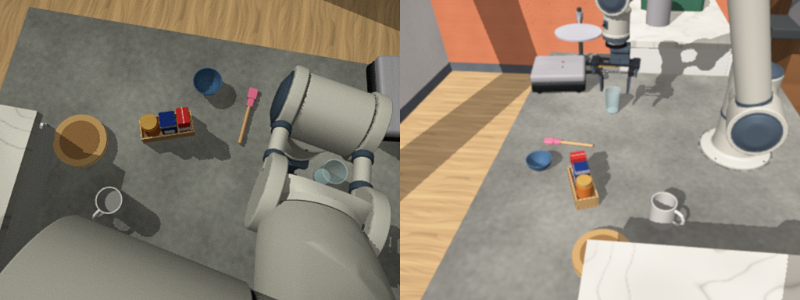

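```bash
python3 - <<'E'
from h import *
def cr(p): return (np.array(p,float)+.5)/5-.5+(170,125)
K=[(cr(p),i) for p,i in(((165,94),6),((263,85),5),((274,180),4),((175,194),7))]
f=lambda v:np.concatenate([proj("top",box(*v,.05,.05,.1,z=.006)[i])[0]-p for p,i in K])
r=least_squares(f,[.58,.29,.3]);print("tin",w2c(r.x),np.degrees(r.x[2]),r.fun.reshape(-1,2).T)
ctrl.sign_off();print(ctrl.current_t())
E
```

```text
tin [-0.002  -0.0079] 17.58014647453694 [[-0.529   0.5236  0.543  -0.5357]
 [ 0.17   -0.4456  0.2912 -0.0343]]
the job is handed in; nothing more can be done
the job is handed in; nothing more can be done
```

The red carton and the blue tin are both packed in the caddy beside the amber jar. I handed the job in at about 24 s, well under the 58 s limit; no verdict is reported back.

**Placing:** I set the carton down near the caddy's -y end wall, then the tin between it and the jar. Both were lowered slowly until contact and released. They touched down with the gripper at 65.8 and 62.9 mm, against 66 and 63 mm expected for the caddy floor.

**Last checks:**
- The final pictures show all three standing upright in a row, with the gripper clear.
- In the caddy frame the tin measured about (-2, -8) mm, and the carton about (-3, -58) mm in the picture before the tin went in. Both are inside their limits.
- The other things look unmoved by eye; I did not measure them.

**Disagreements:**
- The two cameras differed by about 5 mm on the jar's position along the caddy before anything was moved (49 against 54 mm). I left enough gap for either value.
- Tin yaw estimates before the grasp ran from -6 to +2 degrees. In the caddy the tin measured about 2 degrees off the caddy's line, which is within what the fit can resolve.

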